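Dry the painted mini canvases

ROBOT

A 7-joint arm with a two-finger parallel gripper is mounted at the origin on the work surface. World frame = base frame: x ahead of the robot, y to its left, z up, the work surface at z = 0. Lengths are in m, angles in rad, forces in N, time in s.
With the tool pointing down it reaches from about 0.4 to 0.875 m from the base axis. Payload 6.5 kg.
Tool frame: the origin (TCP) lies midway between the tips of the shut fingers; the grasp point (between the pads) lies 19 mm behind it; z points along the fingers, y is the line along which they close (so a half turn about z gives the same grasp; the last joint's range is limited). The gripper opens to 88 mm and grips with 3 to 60 N. Pads are 18 mm wide; open, the fingers measure 123 mm over their backs; the gripper's body (75 mm by 187 mm) begins 45 mm behind the grasp point.
Start: joints at [-1.327, 0.536, -0.004, 1.538, 0.003, 1.067, -0.071], TCP at [0.198, 0.619, 0.239] pointing down, gripper open.
Joint ranges: [-2.7, 2.7], [-0.37, 2.16], [-1.27, 1.26], [0.24, 2.4], [-1.31, 4.45], [0.19, 1.91], [-2.76, 2.76]. Speed limits (rad/s): [2.39, 2.39, 3.14, 3.14, 3.14, 3.14, 3.14].

INTERFACE

Orientations are given as a rotation vector (axis times angle).
In Python, from rig import * gives the robot as it stands. The module is installed in compiled form; this text tells all that it offers.
- The arm moves only by the tool jog_arm, never from a script. Its argument "rows" is text: rows parted by semicolons, each of 7 numbers parted by spaces: the shift along the tool's x, y, z in mm, then the turn, a rotation vector about the tool's x, y, z in rad, then the closure in counts, from 0 (fully open) to 255 (shut). A call has 1 to 20 rows; each row shifts and turns the commanded pose from where the row before left it, along the tool's axes as they then stand; what a row does not reach is not made up. A row lasts 1/10 s, in which the tool goes at most 50 mm and 8.59 degrees, less where a joint would pass 70% of its speed; a pose out of reach is approached as far as the arm can. A call is refused whole if a number of a shift passes 50 or a number of a turn 0.15, either way. A call with a gripper value outside its range is refused whole. The fingers move at their own pace and stop on an object; "force" is the grip in N (left out, the last holds). Time passes only in rows, so rows that do not move let the fingers close. It gives the time, the measured TCP pose, the force, the opening and the grip force at its end, in the units of the state.
- sense(): the state, without advancing time (a new reading comes with each control period).
- grab_frame(name): name is "scene" or "top" or "wrist"; returns a dict with "pixels" (480x640x3 uint8, red, green, blue), "camera_matrix" (3x3 intrinsics, pixels), "k1" (the pictures are not rectified: a ray, as slopes to the right and down, at radius r is drawn at 1 + k1 r^2 times it, then the intrinsics apply), "rvec" (rotation vector, rad) and "tvec" (3), from world to camera coordinates, as OpenCV has them. Camera axes: x right, y down, z forward; pixel columns grow to the right and rows downward; lengths in m; the calibration is good to about 2 mm. A picture is of the moment at which its call begins. There is no depth.
- finish_job(): hands the job in; it is judged then, once.
The state is a dict: "t": time; "qpos": joint angles; "joint_vel": joint speeds; "joint_torque": joint torques, N m; "eef_pos": TCP position; "tcp_rot": TCP orientation; "ft_force": force on the tool from outside, world axes, zero at the start; "torque": the same for the moment, N m; "finger_gap": finger opening in m; "gripper_force": force on a finger pad.
Only numpy, scipy, OpenCV 4.12 (cv2) and the standard library are available. Lean on these libraries where they do the work, as an engineer would, in place of code of your own. Each camera call takes 0.05 s, during which the arm holds its last target. There are 200 camera calls.

TASK

First clear the little jar off the plywood board, standing it upright on the cork coaster, and lay every mini canvas flat, painted face up, wholly on the board, side by side without overlapping. Then push the loaded board over the table, without lifting it, until it lies within the dryer's dark mat with its long side running towards the dryer. Last, pull the dryer's start knob right out to its stop, hold it there for a second and let it spring home, and do so twice for a double drying time; leave the paint bottle and the cup alone.

Things in the scene. Friction and masses are not known exactly. Their poses are not given: they have to be found in the camera images.
- board: Loose plywood carrying board, 170 (its x) x 220 (its y) x 15 mm thick, about 0.34 kg; flat, no handle. In the middle of the table. Origin at the centre of its underside, z up.
- mat (a point): Centre, at table height, of the dark rubber mat (paper-thin, fixed) in front of the dryer, 260 mm along the dryer's x by 210 mm along its y: 20 mm larger than the board on every side when the board's long (y) axis lies along the dryer's x. Axes as the dryer's.
- dryer: Fixed white tabletop dryer, 140 (its x, depth) x 320 (its y, width) x 130 mm high, on the robot's left. Its front, with the black slatted mouth, faces its own -x (roughly towards world -y). The mat centre is at (-210, +40, 0) mm in its frame, so a board centred on the mat ends 30 mm short of the front. Origin at the centre of its underside.
- knob_grip (a point): Grip point of the dryer's start knob: upright black peg, 16 mm in diameter, from 30 mm below to 16 mm above this point, on a 10 mm steel rod that meets it 12 mm below this point. Knob home: at (-125, -110, 122) mm in the dryer's frame, 55 mm before its front and 8 mm below its top. Pulls straight out along the dryer's -x. Moves with the knob; axes as the dryer's.
- start_knob (a joint): How far the start knob is pulled out: 0 m home, 0.05 m at its hard stop. A spring pulls it home (about 2.4 N at home, 6.4 N at the stop, plus 0.3 N friction); let go, it runs home in about half a second.
- jar: Small closed glass paint jar with an aluminium lid, 50 mm in diameter, 35 mm tall, 80 g; starts standing on the board. Origin at the centre of its underside, z up.
- coaster: Cork coaster, a paper-thin fixed disc 90 mm in diameter on the table beyond the board. Origin at its centre, at table height.
- bottle: Bystander: white squeeze bottle of paint, 60 mm in diameter, 160 mm tall, on the far side of the table, straight ahead. Origin under its centre. Leave alone.
- cup: Bystander: paper-brown drinking cup, 76 mm across the rim, 90 mm tall, on the far right. Origin under its centre. Leave alone.
- mini1: Mini canvas, 50 x 50 mm, 16 mm thick, 40 g, white sides, blue and white painted face upwards (+z); starts flat on the table to the right of the board. Up to four, all alike; None if absent. Origin at the centre of its underside.
- mini2: Mini canvas, 50 x 50 mm, 16 mm thick, 40 g, white sides, blue and white painted face upwards (+z); starts flat on the table to the right of the board. Up to four, all alike; None if absent. Origin at the centre of its underside.
- mini3: Mini canvas, 50 x 50 mm, 16 mm thick, 40 g, white sides, blue and white painted face upwards (+z); starts flat on the table to the right of the board. Up to four, all alike; None if absent. Origin at the centre of its underside.
- mini4: Mini canvas, 50 x 50 mm, 16 mm thick, 40 g, white sides, blue and white painted face upwards (+z); starts flat on the table to the right of the board. Up to four, all alike; None if absent. Origin at the centre of its underside.

How it is judged:
By the outcome, as a careful person would: the job done as asked, in the order asked, and still so for the second after the job is handed in, with the robot touching nothing.
Of mini1, mini2, mini3, mini4 only 3 to 4 are there at a start; the rules pass over those that are not, and their reading is None.
At some moment in a run one of mini1, mini2, mini3, mini4 may be knocked a few centimetres aside while the robot is not near it.
Once in a run the grip may slacken for a moment while it holds something.
It also fails if it takes over 208 s, if anything falls off the work surface, if the arm or the gripper's body presses on something with over 40 N, if the wrist force passes 120 N, or if a joint passes its speed limit or range.

## Working session

There is one attempt and no reset: what is moved stays moved. The work goes in short steps, Python scripts to look and compute and a tool call to move; the robot and the scene stay as the last step left them, time stands still between calls to the robot, and variables do not carry over. Pictures are saved under pics/ and viewed, at most 17 in all, crops included, and the job is handed in when it is done.

Besides the shell and the picture viewer there is one more tool, called after ">>>" as name(argument=value, ...), one argument or row to a line, values as JSON. jog_arm: Moves the arm, as the interface text tells. Its arguments: {"type":"object","properties":{"rows":{"type":"string"},"force":{"type":"number"}},"required":["rows"]}

```bash
mkdir -p pics; cat > h.py <<'E'
from rig import *
import numpy as np, cv2
from scipy.spatial.transform import Rotation as R
def cam(n, save=None):
    f=grab_frame(n)
    if save: cv2.imwrite('pics/'+save+'.png', f['pixels'][:,:,::-1])
    return f
def rays(f,uv):
    K=np.array(f['camera_matrix']);uv=np.atleast_2d(np.array(uv,float))
    d=np.array([f['k1'],0,0,0,0],float)
    p=cv2.undistortPoints(uv.reshape(-1,1,2),K,d).reshape(-1,2)
    M=cv2.Rodrigues(np.array(f['rvec'],float))[0]
    D=np.c_[p,np.ones(len(p))]@M
    return -M.T@np.array(f['tvec']).ravel(), D/np.linalg.norm(D,axis=1)[:,None]
def onplane(f,uv,z):
    o,D=rays(f,uv); return o+D*((z-o[2])/D[:,2])[:,None]
def tri(l):  # list of (f,uv)
    A=np.zeros((3,3));b=np.zeros(3)
    for f,uv in l:
        o,D=rays(f,uv);P=np.eye(3)-np.outer(D[0],D[0]);A+=P;b+=P@o
    return np.linalg.solve(A,b)
def proj(f,P):
    return cv2.projectPoints(np.atleast_2d(np.array(P,float)),np.array(f['rvec'],float),np.array(f['tvec'],float),np.array(f['camera_matrix']),np.array([f['k1'],0,0,0,0],float))[0].reshape(-1,2)
E
python3 - <<'E'
from h import *
fs={n:cam(n,n+'0') for n in ('scene','top','wrist')}
for n,f in fs.items(): print(n,rays(f,[[320,240]]),f['k1'],f['camera_matrix'][0][0])
s=sense();print({k:np.round(v,3) for k,v in s.items()}); print(R.from_rotvec(s['tcp_rot']).as_matrix().round(3))
a=np.hstack([cv2.resize(cv2.imread(f'pics/{n}0.png'),(400,300)) for n in('scene','wrist')]);cv2.imwrite('pics/a.png',a)
E
```

```text
scene (array([ 1.26947223, -0.28740803,  0.98201521]), array([[-0.58298867,  0.237984  , -0.77684479]])) -0.13458136105545979 484.0738607055056
top (array([ 0.50657532, -0.01132226,  0.97934531]), array([[ 0.10350427,  0.01401315, -0.99453029]])) -0.08169592902011345 444.695399521288
wrist (array([0.13245214, 0.63958659, 0.38300888]), array([[ 0.27126918, -0.08672927, -0.95858806]])) -0.057627527524183667 338.1994874795163
{'t': np.float64(0.15), 'qpos': array([-1.327,  0.537, -0.004,  1.539,  0.003,  1.067, -0.071]), 'joint_vel': array([-0.   , -0.001, -0.001, -0.003, -0.   , -0.   ,  0.   ]), 'joint_torque': array([ 2.0000e-03, -5.7133e+01,  9.9200e-01, -2.5183e+01, -5.6000e-02,
        1.5000e-02,  0.0000e+00]), 'eef_pos': array([0.198, 0.619, 0.238]), 'tcp_rot': array([-4.850e-01, -3.104e+00,  2.000e-03]), 'ft_force': array([-0.126,  0.494,  0.12 ]), 'torque': array([-0.009,  0.029,  0.049]), 'gripper_force': np.float64(0.0), 'finger_gap': np.float64(0.088)}
[[-0.952  0.305 -0.   ]
 [ 0.305  0.952 -0.001]
 [-0.    -0.001 -1.   ]]
```

View pics/top0.png

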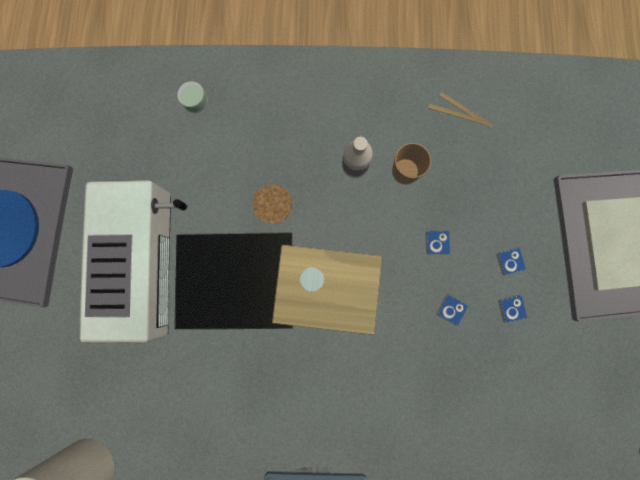

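View pics/scene0.png

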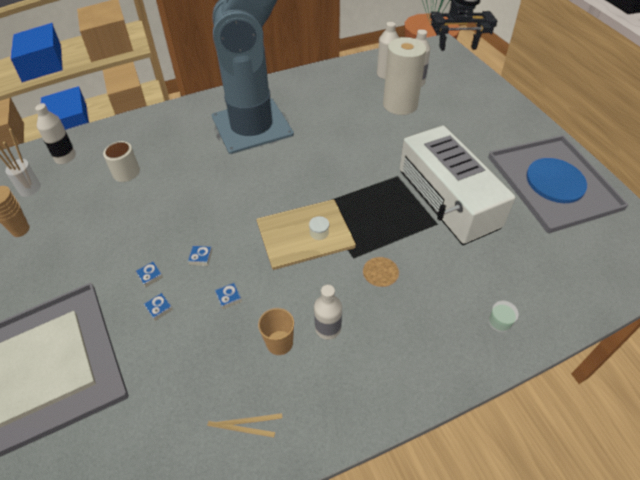

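The top view has the dryer on the left (+y), with its knob near (180,204). The mat spans (176–292, 233–328) and the board is centred near (328,290) with the jar at (312,279). The coaster is at (272,203). There are four minis, at (438,242), (511,261), (513,308) and (453,309). Next I'll measure all of these.

```bash
cat > meas.py <<'E'
from h import *
def blobs(m,amin):
    m=cv2.morphologyEx(m.astype(np.uint8)*255,cv2.MORPH_CLOSE,np.ones((5,5)))
    c,_=cv2.findContours(m,cv2.RETR_EXTERNAL,cv2.CHAIN_APPROX_NONE)
    return [x for x in c if cv2.contourArea(x)>amin]
def masks(f):
    hsv=cv2.cvtColor(f['pixels'],cv2.COLOR_RGB2HSV);h,s,v=[hsv[...,i].astype(int) for i in range(3)]
    return dict(blue=(h>100)&(h<130)&(s>140)&(v>50), dark=(v<32), wood=(h>10)&(h<28)&(s>70)&(v>110), cork=(h>4)&(h<22)&(s>90)&(v>40))
E
python3 - <<'E'
from meas import *
t=cam('top');s=cam('scene')
def info(f,name,lims,amin,amax):
    out=[]
    for c in blobs(masks(f)[name],amin):
        r=cv2.minAreaRect(c);a=cv2.contourArea(c);u,v=r[0]
        if a<amax and lims[0]<u<lims[1] and lims[2]<v<lims[3]: out.append((c,r,a))
    return out
T=info(t,'blue',(400,555,200,350),100,2000);S=info(s,'blue',(100,260,220,330),60,2000)
print(len(T),len(S))
for c,r,a in T:
    best=None
    for c2,r2,a2 in S:
        p=tri([(t,r[0]),(s,r2[0])]);e=np.linalg.norm(proj(t,p)-r[0])+np.linalg.norm(proj(s,p)-r2[0])
        if best is None or e<best[1]: best=(p,e)
    w=onplane(t,cv2.boxPoints(r),.016)[:,:2]
    print('mini',np.array(r[0]).round(1),'tri',best[0].round(4),round(best[1],1),'plane',w.mean(0).round(4),'sz',np.linalg.norm(w[0]-w[1]).round(4),np.linalg.norm(w[2]-w[1]).round(4),'dir',np.degrees(np.arctan2(*(w[1]-w[0])[::-1])).round(1)%90)
for n,l,am,z in(('wood',(250,400,230,350),3000,.015),('cork',(240,300,180,230),300,0),('dark',(170,300,220,340),2000,0)):
    for c,r,a in info(t,n,l,am,1e5):
        h=cv2.convexHull(c);q=cv2.approxPolyDP(h,6,True).reshape(-1,2)
        print(n,a,np.array(r[0]).round(1));
        if n=='cork': print(onplane(t,[r[0]],z).round(4), np.array(r[1])); 
        else: print(q.tolist(),onplane(t,q,z)[:,:2].round(4).tolist())
for c,r,a in info(s,'cork',(360,405,255,290),100,1e5):print('cork s',r, onplane(s,[r[0]],0).round(4))
for c,r,a in info(s,'wood',(250,360,200,265),1000,1e5):
    q=cv2.approxPolyDP(cv2.convexHull(c),6,True).reshape(-1,2);print('wood s',q.tolist(),onplane(s,q,.015)[:,:2].round(4).tolist())
im=np.hstack([cv2.resize(t['pixels'][180:340,150:310],(400,400),interpolation=3),cv2.resize(s['pixels'][140:300,300:460],(400,400),interpolation=3)])
cv2.imwrite('pics/b.png',im[:,:,::-1])
E
```

```text
4 3
mini [513.6 308.7] tri [ 0.4644 -0.4219  0.0168] 1.1 plane [ 0.4648 -0.4211] sz 0.0452 0.0454 dir 14.099999999999994
mini [452.8 309.8] tri [ 0.4603 -0.2893  0.0147] 1.8 plane [ 0.4611 -0.2869] sz 0.0454 0.046 dir 61.0
mini [511.9 261.2] tri [ 0.5695 -0.413   0.0194] 4.5 plane [ 0.5682 -0.4196] sz 0.0463 0.0455 dir 16.400000000000006
mini [438. 242.] tri [ 0.5856 -0.2574  0.1476] 35.4 plane [ 0.6074 -0.2556] sz 0.0442 0.044 dir 1.0999999999999943
wood 7773.5 [327.1 289.2]
[[282, 246], [380, 256], [373, 333], [273, 322]] [[0.5922, 0.0848], [0.5745, -0.1288], [0.4093, -0.1151], [0.4281, 0.0994]]
cork 1124.5 [272.  203.5]
[[0.6886 0.1117 0.    ]] [37. 38.]
dark 8990.0 [229.5 280.5]
[[283, 239], [279, 326], [176, 327], [177, 236]] [[0.6091, 0.0846], [0.4186, 0.0878], [0.41, 0.315], [0.6112, 0.3232]]
cork s ((380.5, 271.0), (35.0, 28.0), 0.0) [[0.6853 0.111  0.    ]]
wood s [[333, 199], [354, 246], [272, 268], [257, 219]] [[0.4248, 0.0996], [0.5974, 0.0799], [0.5765, -0.1343], [0.408, -0.1161]]
```

View pics/b.png

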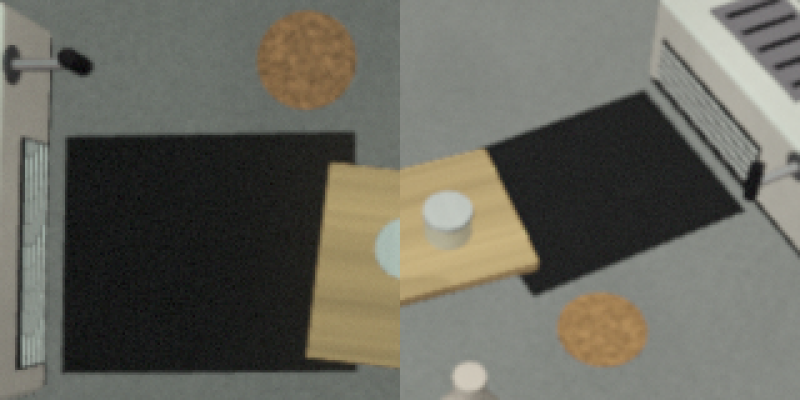

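The crops show the mat corners clearly at about (176,234), (292,233), (292,328) and (175,329). The knob peg is near (180,204) in the top view and (441,211) in the scene view. Next I'll work out the mat pose, jar and knob.

```bash
python3 - <<'E'
from meas import *
t=cam('top');s=cam('scene')
m=onplane(t,[[176.4,234.4],[292,232.8],[292.4,328],[175.2,328.8]],0)[:,:2];print('mat top',m.round(4).tolist(),m.mean(0).round(4),np.linalg.norm(np.roll(m,-1,0)-m,axis=1).round(4))
c=300-160+0
sc=lambda u,v:[300+(u-400)/2.5,140+v/2.5]
ms=onplane(s,[sc(647,91),sc(742,211),sc(535,294)],0);print('mat scene',ms[:,:2].round(4).tolist(), ((ms[0]+ms[2])/2).round(4))
print('jar',tri([(t,[312,279.3]),(s,sc(447,207))]).round(4))
for n in('top','scene'):
    f={'top':t,'scene':s}[n];hsv=cv2.cvtColor(f['pixels'],cv2.COLOR_RGB2HSV).astype(int)
    x0,y0,x1,y1={'top':(255,255,370,310),'scene':(300,205,340,245)}[n]
    mm=(hsv[...,1]<60)&(hsv[...,2]>110);k=np.zeros_like(mm);k[y0:y1,x0:x1]=mm[y0:y1,x0:x1]
    for b in blobs(k,50): print(n,'jar',cv2.minEnclosingCircle(b),cv2.boundingRect(b),cv2.minAreaRect(b))
# knob
kt=[[150+65/2.5,180+56/2.5],[150+88/2.5,180+68/2.5]];ks=[sc(756,166),sc(751,197)]
for a,b in zip(kt,ks): p=tri([(t,a),(s,b)]);print('knob',p.round(4),proj(t,p)-a,proj(s,p)-b)
# minis in scene
print([ (proj(s,p)).round(1).tolist() for p in [[.6074,-.2556,.016],[.5682,-.4196,.016],[.4648,-.4211,.016],[.4611,-.2869,.016]]])
for b in blobs(masks(s)['blue'],40):
    r=cv2.minAreaRect(b)
    if r[0][0]<300: print(r, onplane(s,[r[0]],.016).round(4)[0,:2])
E
```

```text
mat top [[0.6148, 0.3248], [0.6234, 0.065], [0.415, 0.0585], [0.4061, 0.3166]] [0.5148 0.1912] [0.26   0.2085 0.2582 0.2089]
mat scene [[0.4072, 0.3199], [0.6124, 0.3219], [0.6207, 0.0692]] [0.514  0.1945 0.    ]
jar [0.5206 0.0165 0.0545]
top jar ((311.6243591308594, 278.9873046875), 12.523351669311523) (300, 267, 25, 25) ((312.0, 279.0), (24.0, 24.0), 90.0)
scene jar ((318.74468994140625, 227.31915283203125), 11.810524940490723) (309, 216, 20, 24) ((318.5, 227.5), (23.0, 19.0), 90.0)
knob [0.6616 0.2808 0.1379] [[0.60555328 0.2453529 ]] [[ 0.49586342 -0.15364573]]
knob [0.6618 0.2805 0.0919] [[-1.02709897 -0.42391719]] [[-0.87072531  0.2472509 ]]
[[[228.5, 294.3]], [[158.0, 305.0]], [[149.0, 272.5]], [[200.2, 253.9]]]
((162.30001831054688, 304.10003662109375), (11.180339813232422, 10.28591251373291), 63.43495178222656) [ 0.5699 -0.4094]
((226.92132568359375, 295.1015319824219), (22.37157440185547, 11.470775604248047), 4.085616588592529) [ 0.6079 -0.2598]
((148.10000610351562, 272.20001220703125), (12.969194412231445, 18.782970428466797), 63.43495178222656) [ 0.4629 -0.4232]
((198.5244140625, 254.21954345703125), (17.64763641357422, 10.932164192199707), 38.65980911254883) [ 0.4602 -0.2912]
((64.98741149902344, 109.29345703125), (36.888587951660156, 40.75311279296875), 72.47443389892578) [-0.3786 -0.5818]
((35.509178161621094, 52.19725036621094), (47.2208366394043, 49.711185455322266), 73.3007583618164) [-0.9095 -0.6935]
```

>>> jog_arm(
  rows="0 0 0 0 0 -0.1 0;0 0 0 0 0 -0.1 0;0 0 0 0 0 -0.11 0;-20 -37 0 0 0 0 0;-20 -37 0 0 0 0 0;-20 -37 0 0 0 0 0;-20 -37 0 0 0 0 0;-20 -37 0 0 0 0 0;-20 -37 0 0 0 0 0;-20 -37 0 0 0 0 0;-20 -37 0 0 0 0 0;-20 -37 0 0 0 0 0;-20 -37 0 0 0 0 0;-20 -37 0 0 0 0 0;-20 -37 0 0 0 0 0;-20 -37 0 0 0 0 0;-20 -37 0 0 0 0 0;-20 -37 0 0 0 0 0;-20 -37 0 0 0 0 0",
  force=25,
)

```text
t: 2.25
eef_pos: [0.519, 0.0256, 0.239]
tcp_rot: [-0.001, 3.141, 0.0]
ft_force: [1.3, -0.3, -0.0]
finger_gap: 0.0881
gripper_force: 0.0
```

```bash
cat >> meas.py <<'E'
def tool():
    s=sense();M=R.from_rotvec(s['tcp_rot']).as_matrix();return np.array(s['eef_pos']),np.degrees(np.arctan2(M[1,1],M[0,1])),M
def delta(target,theta):  # world target -> tool shift (current axes) and z turn
    p,th,M=tool();d=(theta-th+90)%180-90
    print('TCP',p.round(4),'th',round(th,2),'shift mm',(M.T@(np.array(target)-p)*1000).round(1),'turn z',round(-np.radians(d),3))
E
python3 - <<'E'
from meas import *
w=cam('wrist','w1');t=cam('top')
hsv=cv2.cvtColor(w['pixels'],cv2.COLOR_RGB2HSV).astype(int)
print(tool())
p=[.5206,.0165,.05];print('jar expected',proj(w,p), 'top',onplane(t,[[312,279]],.05))
E
```

```text
(array([0.52036447, 0.02089069, 0.23910516]), np.float64(89.52980750540378), array([[-0.999964  ,  0.00820628,  0.00215751],
       [ 0.00820002,  0.99996219, -0.00289347],
       [-0.00218117, -0.00287568, -0.99999349]]))
jar expected [[310.35385348 212.46881306]] top [[0.52134294 0.0167408  0.05      ]]
```

View pics/w1.png

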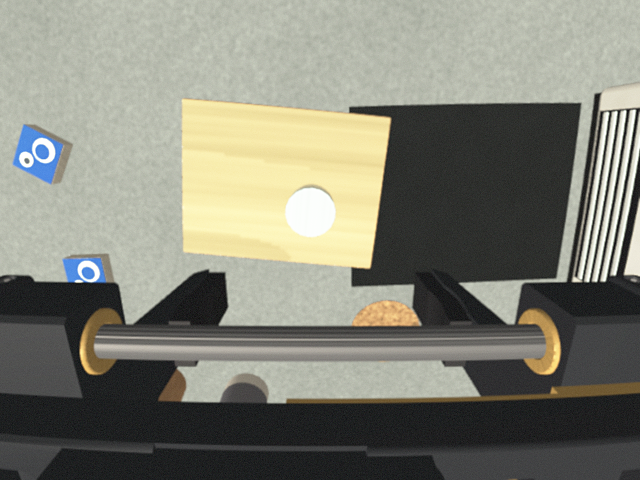

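The wrist view shows the jar lid at (310,212), exactly where the two-view estimate put it. I'll go ahead and grasp.

>>> jog_arm(
  rows="-1 -4 40 0 0 0 0;0 0 45 0 0 0 0;0 0 45 0 0 0 0;0 0 45 0 0 0 0;0 0 25 0 0 0 0;0 0 17 0 0 0 0;0 0 0 0 0 0 0;0 0 0 0 0 0 0;0 0 0 0 0 0 255;0 0 0 0 0 0 255;0 0 0 0 0 0 255;0 0 0 0 0 0 255;0 0 0 0 0 0 255;0 0 0 0 0 0 255;0 0 0 0 0 0 255;0 0 0 0 0 0 255",
  force=25,
)

```text
t: 3.95
eef_pos: [0.5195, 0.0229, 0.022]
tcp_rot: [-0.0, 3.141, -0.0]
ft_force: [-1.1, -1.3, 4.7]
finger_gap: 0.0494
gripper_force: 24.9
```

```bash
python3 - <<'E'
from meas import *
s=sense();print(s['finger_gap'],s['gripper_force']);delta([.687,.111,.1],90)
E
```

```text
0.04937818929525089 24.87439703196287
TCP [0.5195 0.0229 0.022 ] th 90.0 shift mm [-167.5   88.1  -77.9] turn z 0.0
```

>>> jog_arm(
  rows="0 0 -20 0 0 0 255;0 0 -30 0 0 0 255;0 0 -30 0 0 0 255;-28 15 0 0 0 0 255;-28 15 0 0 0 0 255;-28 15 0 0 0 0 255;-28 15 0 0 0 0 255;-28 14 0 0 0 0 255;-28 14 0 0 0 0 255;0 0 0 0 0 0 255;0 0 0 0 0 0 255;0 0 0 0 0 0 255",
)

```text
t: 5.15
eef_pos: [0.6861, 0.1103, 0.1012]
tcp_rot: [-0.001, -3.14, 0.001]
ft_force: [-0.6, 0.2, -1.2]
finger_gap: 0.0494
gripper_force: 24.9
```

```bash
python3 - <<'E'
from meas import *
s=sense();print(s['finger_gap'],s['gripper_force'],s['ft_force']);delta([.687,.111,.0075],90)
w=cam('wrist','w2')
E
```

```text
0.04938117309810198 24.918897058814764 [-0.63145559  0.22633949 -1.15404513]
TCP [0.6861 0.1103 0.1012] th 89.98 shift mm [-1.1  0.7 93.7] turn z -0.0
```

View pics/w2.png

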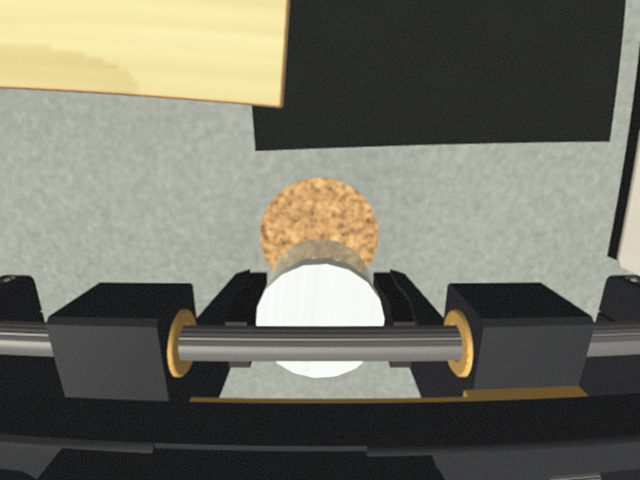

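Held upright, the jar is lined up with the coaster, which sits at column 320. Lowering it now.

>>> jog_arm(
  rows="-1 1 30 0 0 0 255;0 0 30 0 0 0 255;0 0 15 0 0 0 255;0 0 10 0 0 0 255;0 0 5 0 0 0 255;0 0 3 0 0 0 255;0 0 0 0 0 0 255;0 0 0 0 0 0 255;0 0 0 0 0 0 150;0 0 0 0 0 0 100;0 0 0 0 0 0 40;0 0 0 0 0 0 0;0 0 0 0 0 0 0;0 0 -10 0 0 0 0;0 0 -40 0 0 0 0;0 0 -40 0 0 0 0;0 0 -40 0 0 0 0;50 0 -20 0 0 0 0;50 0 0 0 0 0 0;0 0 0 0 0 0 0",
)

```text
t: 7.2
eef_pos: [0.5827, 0.1113, 0.1562]
tcp_rot: [0.001, -3.131, 0.001]
ft_force: [-0.0, 0.4, -0.0]
finger_gap: 0.0884
gripper_force: 0.0
```

```bash
python3 - <<'E'
from meas import *
w=cam('wrist','w3');print(tool()[0])
for b in blobs(masks(w)['cork'],500):
    c,r=cv2.minEnclosingCircle(b);print('cork',c,r,onplane(w,[c],0).round(4), cv2.boundingRect(b))
hsv=cv2.cvtColor(w['pixels'],cv2.COLOR_RGB2HSV).astype(int)
for b in blobs((hsv[...,1]<25)&(hsv[...,2]>200),300):
    c,r=cv2.minEnclosingCircle(b);print('white',c,r,onplane(w,[c],.035).round(4))
b=max(blobs(masks(w)['wood'],3000),key=cv2.contourArea)
print(cv2.approxPolyDP(cv2.convexHull(b),8,True).reshape(-1,2).tolist())
E
```

```text
[0.58772879 0.11194541 0.15739607]
cork (463.0, 392.5) 176.3130340576172 [[0.7736 0.2672 0.    ]] (287, 382, 353, 22)
cork (538.5, 341.5) 34.474727630615234 [[0.7119 0.3403 0.    ]] (518, 308, 43, 67)
cork (99.5, 341.0) 34.630287170410156 [[ 0.7122 -0.1186  0.    ]] (79, 308, 44, 68)
cork (318.0, 320.0) 44.28327941894531 [[0.6845 0.11   0.    ]] (274, 282, 89, 45)
cork (270.5607604980469, 129.4906768798828) 108.75901794433594 [[0.5031 0.0691 0.    ]] (249, 22, 58, 216)
white (638.6666870117188, 239.0) 35.001686096191406 [[0.5908 0.3891 0.035 ]]
white (602.0, 139.0) 143.84030151367188 [[0.508  0.3364 0.035 ]]
[[36, 11], [304, 27], [290, 235], [50, 214]]
```

View pics/w3.png

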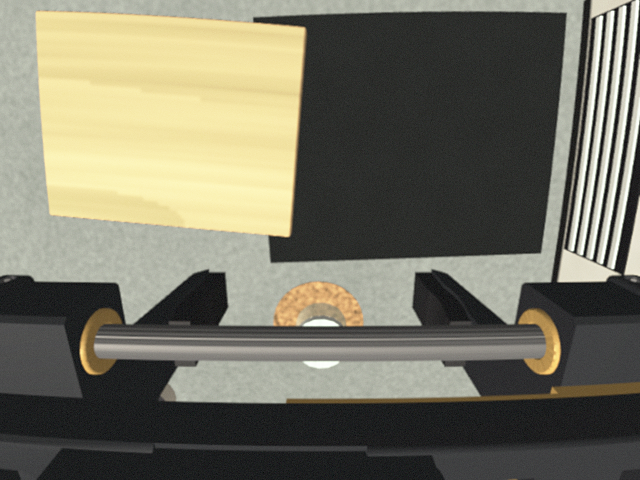

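The jar stands on the coaster, at about (320,340). The board is clear, with corners at (36,11), (304,27), (290,235) and (50,214). Next I'll move over the minis and measure them with the wrist and top cameras.

>>> jog_arm(
  rows="-3 -38 -10 0 0 0 0;-3 -38 -10 0 0 0 0;-3 -38 -10 0 0 0 0;-3 -38 -10 0 0 0 0;-3 -38 -10 0 0 0 0;-3 -38 -10 0 0 0 0;-3 -38 -10 0 0 0 0;-3 -38 -10 0 0 0 0;-3 -38 -10 0 0 0 0;-3 -38 -10 0 0 0 0;-3 -38 0 0 0 0 0;-3 -38 0 0 0 0 0;0 0 0 0 0 0 0;0 0 0 0 0 0 0;0 0 0 0 0 0 0;0 0 0 0 0 0 0",
)

```text
t: 8.85
eef_pos: [0.6289, -0.3422, 0.2575]
tcp_rot: [-0.004, 3.141, 0.001]
ft_force: [0.9, -0.0, 0.2]
finger_gap: 0.0881
gripper_force: 0.0
```

```bash
cat >> meas.py <<'E'
def minis(f,z=.016,rng=(0.35,0.85,-.6,.5)):
    out=[]
    for b in blobs(masks(f)['blue'],80):
        b2=cv2.convexHull(b);r=cv2.minAreaRect(b2);w=onplane(f,cv2.boxPoints(r),z)[:,:2];c=w.mean(0)
        a,e=np.linalg.norm(w[0]-w[1]),np.linalg.norm(w[2]-w[1])
        if rng[0]<c[0]<rng[1] and rng[2]<c[1]<rng[3] and .03<min(a,e) and max(a,e)<.07:
            out.append((c,(a,e),np.degrees(np.arctan2(*(w[1]-w[0])[::-1]))%90,r[0]))
    return out
E
python3 - <<'E'
from meas import *
w=cam('wrist','w4');t=cam('top');print(tool()[:2])
mt=minis(t)
for c,s,a,px in minis(w):
    m=min(mt,key=lambda m:np.linalg.norm(m[0]-c))
    print(c.round(4),np.round(s,3),round(a,1),np.round(px),'tri',tri([(w,px),(t,m[3])]).round(4), 'top',m[0].round(4),round(m[2],1))
E
```

```text
(array([ 0.62856074, -0.34255942,  0.25755244]), np.float64(90.11424075471189))
[ 0.6066 -0.2573] [0.046 0.047] 0.5 [394. 182.] tri [ 0.6073 -0.2566  0.0121] top [ 0.6074 -0.2556] 1.1
[ 0.5688 -0.4215] [0.047 0.047] 16.2 [248. 148.] tri [ 0.5687 -0.4234  0.0063] top [ 0.5682 -0.4193] 15.4
[ 0.4649 -0.423 ] [0.047 0.047] 12.8 [243.  47.] tri [ 0.4643 -0.4231  0.0122] top [ 0.4651 -0.421 ] 14.1
[ 0.4606 -0.2889] [0.048 0.047] 60.6 [371.  43.] tri [ 0.4604 -0.2883  0.0132] top [ 0.4613 -0.2871] 58.6
```

>>> jog_arm(
  rows="4 17 20 0 0 0 0;4 17 20 0 0 0 0;4 17 20 0 0 0 0;5 17 20 0 0 0 0;5 18 20 0 0 0 0;0 0 40 0 0 0 0;0 0 40 0 0 0 0;0 0 35 0 0 0 0;0 0 20 0 0 0 0;0 0 12 0 0 0 0;0 0 6 0 0 0 0;0 0 0 0 0 0 0;0 0 0 0 0 0 0;0 0 0 0 0 0 255;0 0 0 0 0 0 255;0 0 0 0 0 0 255;0 0 0 0 0 0 255;0 0 0 0 0 0 255;0 0 0 0 0 0 255;0 0 0 0 0 0 255",
  force=25,
)

```text
t: 10.95
eef_pos: [0.606, -0.2579, 0.0044]
tcp_rot: [-0.0, 3.142, -0.0]
ft_force: [0.6, -0.4, 2.0]
finger_gap: 0.0497
gripper_force: 24.8
```

>>> jog_arm(
  rows="0 0 -20 0 0 0 255;0 0 -36 0 0 0 255;7 31 0 0 0 0 255;7 31 0 0 0 0 255;7 31 0 0 0 0 255;7 31 0 0 0 0 255;7 31 0 0 0 0 255;8 31 0 0 0 0 255;8 32 0 0 0 0 255;8 32 0 0 0 0 255;8 32 0 0 0 0.085 255;0 0 0 0 0 0 255;0 0 0 0 0 0 255;0 0 0 0 0 0 255",
)

```text
t: 12.35
eef_pos: [0.5392, 0.0227, 0.0604]
tcp_rot: [0.135, 3.138, -0.001]
ft_force: [-0.1, 0.6, -0.3]
finger_gap: 0.0505
gripper_force: 2.5
```

```bash
python3 - <<'E'
from meas import *
f=dict(zip(['w'],[cam('wrist','w5')]))
delta([.5402,.0254,.02],85.2)
import cv2
E
```

```text
TCP [0.5392 0.0224 0.0604] th 85.05 shift mm [-0.7  3.1 40.4] turn z -0.003
```

The grip force has fallen to 2.5 N, which looks like the slackening. I'll let it recover and look.

>>> jog_arm(
  rows="0 0 0 0 0 0 255;0 0 0 0 0 0 255;0 0 0 0 0 0 255;0 0 0 0 0 0 255",
  force=25,
)

```text
t: 12.8
eef_pos: [0.5389, 0.0239, 0.0603]
tcp_rot: [0.134, 3.139, -0.0]
ft_force: [0.1, -0.8, -0.4]
finger_gap: 0.0498
gripper_force: 24.8
```

```bash
python3 - <<'E'
from meas import *
w=cam('wrist','w6');s=sense();print(s['finger_gap'],s['gripper_force'],s['ft_force'])
E
```

```text
0.04988810335779934 24.798531532287598 [ 0.60689263  0.80648066 -0.11441669]
```

View pics/w6.png

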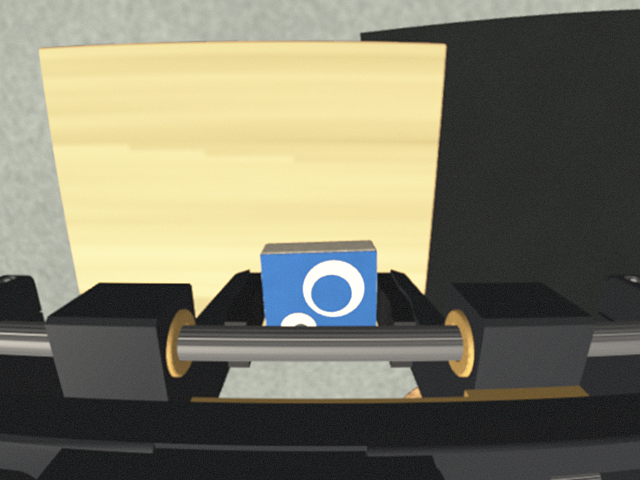

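The mini is still level between the pads, with its painted face centred near (320,288). Placing it.

>>> jog_arm(
  rows="-1 2 15 0 0 0 255;0 0 12 0 0 0 255;0 0 6 0 0 0 255;0 0 4 0 0 0 255;0 0 3 0 0 0 255;0 0 0 0 0 0 255;0 0 0 0 0 0 255",
)

```text
t: 13.55
eef_pos: [0.5402, 0.026, 0.0205]
tcp_rot: [0.133, 3.138, -0.0]
ft_force: [0.6, -0.0, -0.6]
finger_gap: 0.0496
gripper_force: 24.8
```

>>> jog_arm(
  rows="0 0 0 0 0 0 130;0 0 0 0 0 0 80;0 0 0 0 0 0 60;0 0 0 0 0 0 40;0 0 0 0 0 0 40;0 0 0 0 0 0 40;0 0 -10 0 0 0 40;0 0 -30 0 0 0 0;0 0 -45 0 0 0 0;0 0 -45 0 0 0 0;0 0 -40 0 0 0 0;0 0 -40 0 0 0 0;0 0 0 0 0 0 0;0 0 0 0 0 0 0",
)

```text
t: 14.95
eef_pos: [0.5404, 0.0262, 0.2315]
tcp_rot: [0.133, 3.137, 0.001]
ft_force: [-0.0, 1.2, -0.9]
finger_gap: 0.0881
gripper_force: 0.0
```

```bash
python3 - <<'E'
from meas import *
w=cam('wrist','w7');t=cam('top','t7')
print('placed w',[(c.round(4),np.round(s,3),round(a,1)) for c,s,a,px in minis(w,.031)])
print('top',[(c.round(4),round(a,1),np.round(px)) for c,s,a,px in minis(t,.016)])
b=max(blobs(masks(w)['wood'],3000),key=cv2.contourArea)
q=cv2.approxPolyDP(cv2.convexHull(b),8,True).reshape(-1,2);P=onplane(w,q,.015)[:,:2];print(q.tolist(),P.round(4).tolist(),P.mean(0).round(4))
delta([.4606,-.2889,.2],60.6)
E
```

```text
placed w [(array([0.541 , 0.0261]), array([0.046, 0.047]), np.float64(87.3)), (array([ 0.4614, -0.2749]), array([0.047, 0.052]), np.float64(49.8))]
top [(array([ 0.4651, -0.421 ]), np.float64(14.1), array([514., 309.])), (array([ 0.4614, -0.2872]), np.float64(63.0), array([453., 310.])), (array([ 0.6032, -0.4279]), np.float64(16.5), array([515., 245.]))]
[[383, 89], [375, 248], [183, 246], [169, 88]] [[0.4272, 0.0999], [0.5939, 0.0845], [0.5734, -0.1314], [0.4067, -0.1151]] [ 0.5003 -0.0155]
TCP [0.5391 0.0261 0.2294] th 85.15 shift mm [  51.5 -320.5   29.6] turn z 0.428
```

View pics/w7.png

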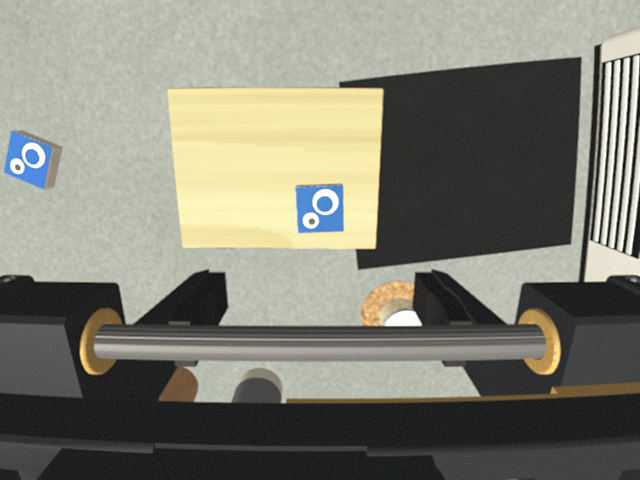

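Mini 1 lies flat on the board at (320,208), which is (0.541,0.026). The mini at (0.568,-0.42) has been knocked to (0.603,-0.428). Next is the mini at (0.461,-0.289).

>>> jog_arm(
  rows="6 -36 10 0 0 0 0;6 -36 10 0 0 0 0;6 -36 10 0 0 0 0;6 -36 10 0 0 0 0;6 -36 10 0 0 0 0;6 -36 10 0 0 0 0;6 -36 10 0 0 0 0;6 -36 10 0 0 0 0;4 -32 10 0 0 0 0;0 0 0 0 0 0.143 0;0 0 0 0 0 0.143 0;0 0 0 0 0 0.142 0;0 0 40 0 0 0 0;0 0 40 0 0 0 0;0 0 30 0 0 0 0;0 0 15 0 0 0 0;0 0 7 0 0 0 0;0 0 3 0 0 0 0;0 0 0 0 0 0 0;0 0 0 0 0 0 0",
)

```text
t: 17.05
eef_pos: [0.4619, -0.2889, 0.0064]
tcp_rot: [0.796, 3.037, -0.001]
ft_force: [-0.0, -0.8, -0.2]
finger_gap: 0.0881
gripper_force: 0.0
```

>>> jog_arm(
  rows="0 0 0 0 0 0 255;0 0 0 0 0 0 255;0 0 0 0 0 0 255;0 0 0 0 0 0 255;0 0 0 0 0 0 255;0 0 0 0 0 0 255;0 0 0 0 0 0 255",
  force=25,
)

```text
t: 17.75
eef_pos: [0.4612, -0.2884, 0.0054]
tcp_rot: [0.797, 3.039, 0.0]
ft_force: [0.9, 0.4, 1.4]
finger_gap: 0.0498
gripper_force: 24.9
```

>>> jog_arm(
  rows="0 0 -20 0 0 0 255;0 0 -36 0 0 0 255;0 0 0 0 0 -0.143 255;0 0 0 0 0 -0.143 255;0 0 0 0 0 -0.142 255;2 36 0 0 0 0 255;2 36 0 0 0 0 255;2 36 0 0 0 0 255;2 36 0 0 0 0 255;2 36 0 0 0 0 255;2 36 0 0 0 0 255;2 36 0 0 0 0 255;2 36 0 0 0 0 255;1 32 0 0 0 0 255;0 0 0 0 0 0 255;0 0 0 0 0 0 255;0 0 0 0 0 0 255",
)

```text
t: 19.45
eef_pos: [0.4712, 0.0306, 0.0613]
tcp_rot: [-0.135, -3.139, 0.001]
ft_force: [0.4, -0.5, 0.0]
finger_gap: 0.0502
gripper_force: 24.9
```

```bash
python3 - <<'E'
from meas import *
s=sense();print(s['finger_gap'],s['gripper_force']);delta([.4704,.0312,.02],84.9)
w=cam('wrist','w8')
for c,s,a,px in minis(w,.068): print(c.round(4),np.round(s,3),round(a,1),px)
E
```

```text
0.0502180409859703 24.933660328388214
TCP [0.4712 0.0306 0.0613] th 85.06 shift mm [ 0.8  0.5 41.3] turn z 0.003
[0.4659 0.0309] [0.037 0.049] 82.3 (319.0, 287.0)
```

>>> jog_arm(
  rows="1 0 15 0 0 0 255;0 0 12 0 0 0 255;0 0 6 0 0 0 255;0 0 4 0 0 0 255;0 0 3 0 0 0 255;0 0 0 0 0 0 255;0 0 0 0 0 0 255",
)

```text
t: 20.2
eef_pos: [0.4705, 0.032, 0.0215]
tcp_rot: [0.133, 3.138, 0.0]
ft_force: [0.6, 0.5, -0.9]
finger_gap: 0.0495
gripper_force: 24.9
```

>>> jog_arm(
  rows="0 0 0 0 0 0 130;0 0 0 0 0 0 80;0 0 0 0 0 0 60;0 0 0 0 0 0 40;0 0 0 0 0 0 40;0 0 0 0 0 0 40;0 0 -10 0 0 0 40;0 0 -30 0 0 0 0;0 0 -45 0 0 0 0;0 0 -45 0 0 0 0;0 0 -40 0 0 0 0;0 0 -40 0 0 0 0;0 0 0 0 0 0 0;0 0 0 0 0 0 0",
)

```text
t: 21.6
eef_pos: [0.4705, 0.0322, 0.2323]
tcp_rot: [0.133, 3.137, 0.002]
ft_force: [0.1, 0.1, -0.3]
finger_gap: 0.0883
gripper_force: 0.0
```

```bash
python3 - <<'E'
from meas import *
w=cam('wrist','w9');t=cam('top','t9')
print('top',[(c.round(4),round(a,1),np.round(px)) for c,s,a,px in minis(t,.016)])
print('topraised',[(c.round(4),round(a,1),np.round(px)) for c,s,a,px in minis(t,.031)])
print('w',[(c.round(4),np.round(s,3),round(a,1)) for c,s,a,px in minis(w,.031)])
delta([.465,-.4225,.0045],103.5)
E
```

```text
top [(array([ 0.4648, -0.4211]), np.float64(14.1), array([514., 309.])), (array([0.548 , 0.0283]), np.float64(85.8), array([307., 267.])), (array([ 0.6033, -0.428 ]), np.float64(17.2), array([515., 245.]))]
topraised [(array([ 0.4655, -0.4147]), np.float64(14.1), array([514., 309.])), (array([0.5474, 0.0277]), np.float64(85.8), array([307., 267.])), (array([ 0.6018, -0.4216]), np.float64(17.2), array([515., 245.]))]
w [(array([0.5406, 0.026 ]), array([0.045, 0.047]), np.float64(85.2)), (array([0.4696, 0.0326]), array([0.046, 0.047]), np.float64(85.2))]
TCP [0.4694 0.0319 0.2305] th 85.15 shift mm [ -34.5 -453.1  226.1] turn z -0.32
```

>>> jog_arm(
  rows="-3 -38 8 0 0 0 0;-3 -38 8 0 0 0 0;-3 -38 8 0 0 0 0;-3 -38 8 0 0 0 0;-3 -38 8 0 0 0 0;-3 -38 8 0 0 0 0;-3 -38 8 0 0 0 0;-3 -38 8 0 0 0 0;-3 -38 8 0 0 0 0;-3 -38 8 0 0 0 0;-3 -38 8 0 0 0 0;-2 -35 8 0 0 0 0;0 0 40 0 0 -0.107 0;0 0 40 0 0 -0.107 0;0 0 30 0 0 -0.106 0;0 0 12 0 0 0 0;0 0 6 0 0 0 0;0 0 2 0 0 0 0;0 0 0 0 0 0 0;0 0 0 0 0 0 0",
)

```text
t: 23.7
eef_pos: [0.4677, -0.4229, 0.0066]
tcp_rot: [-0.368, 3.119, -0.003]
ft_force: [-0.5, -0.0, 0.6]
finger_gap: 0.0884
gripper_force: 0.0
```

>>> jog_arm(
  rows="0 0 0 0 0 0 255;0 0 0 0 0 0 255;0 0 0 0 0 0 255;0 0 0 0 0 0 255;0 0 0 0 0 0 255;0 0 0 0 0 0 255;0 0 0 0 0 0 255",
  force=25,
)

```text
t: 24.4
eef_pos: [0.4668, -0.4224, 0.0054]
tcp_rot: [-0.369, 3.12, 0.0]
ft_force: [-0.0, 0.9, 1.1]
finger_gap: 0.0496
gripper_force: 25.0
```

>>> jog_arm(
  rows="0 0 -20 0 0 0 255;0 0 -36 0 0 0 255;0 0 0 0 0 0.107 255;0 0 0 0 0 0.107 255;0 0 0 0 0 0.106 255;-4 36 0 0 0 0 255;-4 36 0 0 0 0 255;-4 36 0 0 0 0 255;-4 36 0 0 0 0 255;-4 36 0 0 0 0 255;-4 36 0 0 0 0 255;-4 36 0 0 0 0 255;-3 37 0 0 0 0 255;-3 37 0 0 0 0 255;-3 37 0 0 0 0 255;0 0 0 0 0 0 255;0 0 0 0 0 0 255;0 0 0 0 0 0 255",
)

```text
t: 26.2
eef_pos: [0.5342, -0.0652, 0.0614]
tcp_rot: [0.135, 3.139, -0.001]
ft_force: [0.3, -1.5, -0.9]
finger_gap: 0.0494
gripper_force: 25.0
```

```bash
python3 - <<'E'
from meas import *
s=sense();print(s['finger_gap'],s['gripper_force']);delta([.5326,-.0642,.0205],84.9)
E
```

```text
0.04935605870977218 24.999772310256958
TCP [ 0.5342 -0.0652  0.0614] th 85.06 shift mm [ 1.7  0.9 40.9] turn z 0.003
```

>>> jog_arm(
  rows="2 1 15 0 0 0 255;0 0 12 0 0 0 255;0 0 6 0 0 0 255;0 0 4 0 0 0 255;0 0 3 0 0 0 255;0 0 0 0 0 0 255;0 0 0 0 0 0 255",
)

```text
t: 26.9
eef_pos: [0.5328, -0.0627, 0.0215]
tcp_rot: [0.133, 3.138, -0.0]
ft_force: [-0.4, 0.5, -0.6]
finger_gap: 0.0496
gripper_force: 25.0
```

>>> jog_arm(
  rows="0 0 0 0 0 0 130;0 0 0 0 0 0 80;0 0 0 0 0 0 60;0 0 0 0 0 0 40;0 0 0 0 0 0 40;0 0 0 0 0 0 40;0 0 -10 0 0 0 40;0 0 -30 0 0 0 0;0 0 -45 0 0 0 0;0 0 -45 0 0 0 0;0 0 -40 0 0 0 0;0 0 -40 0 0 0 0;0 0 0 0 0 0 0;0 0 0 0 0 0 0",
)

```text
t: 28.3
eef_pos: [0.5328, -0.0625, 0.2324]
tcp_rot: [0.133, 3.137, 0.001]
ft_force: [-0.2, -0.3, -0.4]
finger_gap: 0.088
gripper_force: 0.0
```

```bash
python3 - <<'E'
from meas import *
w=cam('wrist','w10');t=cam('top','t10')
print('top',[(c.round(4),round(a,1),np.round(px)) for c,s,a,px in minis(t,.016)])
print('w',[(c.round(4),np.round(s,3),round(a,1)) for c,s,a,px in minis(w,.031)])
delta([.6035,-.4295,.005],107)
E
```

```text
top [(array([0.4708, 0.0343]), np.float64(86.3), array([304., 303.])), (array([ 0.6031, -0.4279]), np.float64(17.6), array([515., 245.]))]
w [(array([0.5409, 0.0263]), array([0.047, 0.048]), np.float64(85.4)), (array([ 0.5303, -0.0621]), array([0.046, 0.045]), np.float64(85.2)), (array([0.4706, 0.0324]), array([0.047, 0.047]), np.float64(85.8))]
TCP [ 0.5316 -0.0624  0.2304] th 85.14 shift mm [-103.1 -359.7  225.2] turn z -0.381
```

>>> jog_arm(
  rows="-10 -36 9 0 0 0 0;-10 -36 9 0 0 0 0;-10 -36 9 0 0 0 0;-10 -36 9 0 0 0 0;-10 -36 9 0 0 0 0;-10 -36 9 0 0 0 0;-10 -36 9 0 0 0 0;-11 -36 9 0 0 0 0;-11 -36 9 0 0 0 0;-11 -36 9 0 0 0 0;0 0 40 0 0 -0.127 0;0 0 40 0 0 -0.127 0;0 0 30 0 0 -0.127 0;0 0 15 0 0 0 0;0 0 7 0 0 0 0;0 0 3 0 0 0 0;0 0 0 0 0 0 0;0 0 0 0 0 0 0",
)

```text
t: 30.2
eef_pos: [0.6056, -0.4306, 0.0079]
tcp_rot: [-0.462, 3.106, -0.003]
ft_force: [0.5, -0.6, -0.2]
finger_gap: 0.0881
gripper_force: 0.0
```

>>> jog_arm(
  rows="0 0 0 0 0 0 255;0 0 0 0 0 0 255;0 0 0 0 0 0 255;0 0 0 0 0 0 255;0 0 0 0 0 0 255;0 0 0 0 0 0 255;0 0 0 0 0 0 255",
  force=25,
)

```text
t: 30.9
eef_pos: [0.6047, -0.4301, 0.0064]
tcp_rot: [-0.464, 3.107, 0.0]
ft_force: [-0.8, 0.3, 0.6]
finger_gap: 0.0497
gripper_force: 24.9
```

>>> jog_arm(
  rows="0 0 -20 0 0 0 255;0 0 -36 0 0 0 255;0 0 0 0 0 0.127 255;0 0 0 0 0 0.127 255;0 0 0 0 0 0.127 255;17 36 0 0 0 0 255;17 36 0 0 0 0 255;17 36 0 0 0 0 255;17 36 0 0 0 0 255;17 36 0 0 0 0 255;17 36 0 0 0 0 255;17 36 0 0 0 0 255;17 36 0 0 0 0 255;17 35 0 0 0 0 255;18 35 0 0 0 0 255;0 0 0 0 0 0 255;0 0 0 0 0 0 255;0 0 0 0 0 0 255",
)

```text
t: 32.7
eef_pos: [0.4658, -0.0601, 0.0632]
tcp_rot: [0.135, 3.136, -0.001]
ft_force: [0.1, -0.3, -1.1]
finger_gap: 0.0496
gripper_force: 24.9
```

```bash
python3 - <<'E'
from meas import *
s=sense();print(s['finger_gap'],s['gripper_force']);delta([.4628,-.0584,.0205],84.9)
E
```

```text
0.04962130328475111 24.944111108779907
TCP [ 0.4658 -0.0601  0.0632] th 85.07 shift mm [ 3.2  1.4 42.6] turn z 0.003
```

>>> jog_arm(
  rows="3 1 15 0 0 0 255;0 0 12 0 0 0 255;0 0 7 0 0 0 255;0 0 4 0 0 0 255;0 0 3 0 0 0 255;0 0 0 0 0 0 255;0 0 0 0 0 0 255",
)

```text
t: 33.4
eef_pos: [0.4619, -0.0578, 0.0214]
tcp_rot: [0.134, 3.138, -0.0]
ft_force: [0.8, -0.3, -0.1]
finger_gap: 0.0499
gripper_force: 24.9
```

>>> jog_arm(
  rows="0 0 0 0 0 0 130;0 0 0 0 0 0 80;0 0 0 0 0 0 60;0 0 0 0 0 0 40;0 0 0 0 0 0 40;0 0 0 0 0 0 40;0 0 -10 0 0 0 40;0 0 -30 0 0 0 0;0 0 -45 0 0 0 0;0 0 -45 0 0 0 0;-10 -20 -40 0 0 0 0;-20 -40 -40 0 0 0 0;-20 -40 0 0 0 0 0;0 0 0 0 0 0 0;0 0 0 0 0 0 0;0 0 0 0 0 0 0",
)

```text
t: 35.0
eef_pos: [0.4995, -0.1534, 0.2243]
tcp_rot: [-0.132, -3.137, -0.001]
ft_force: [0.5, 0.3, -1.1]
finger_gap: 0.0878
gripper_force: 0.0
```

```bash
cat >> meas.py <<'E'
def board(f):
    hsv=cv2.cvtColor(f['pixels'],cv2.COLOR_RGB2HSV).astype(int)
    m=masks(f)['wood'] | masks(f)['blue']
    b=max(blobs(m,3000),key=cv2.contourArea)
    q=cv2.approxPolyDP(cv2.convexHull(b),8,True).reshape(-1,2);P=onplane(f,q,.015)[:,:2];return q.tolist(),P.round(4).tolist(),P.mean(0).round(4)
E
python3 - <<'E'
from meas import *
w=cam('wrist','w11')
print('w',[(c.round(4),np.round(s,3),round(a,1)) for c,s,a,px in minis(w,.031)])
print(board(w)); print(tool()[:2]); delta([.489,-.16,.1],84.9)
E
```

```text
w [(array([0.5411, 0.0264]), array([0.049, 0.049]), np.float64(85.4)), (array([ 0.5299, -0.0621]), array([0.047, 0.047]), np.float64(85.3)), (array([0.4704, 0.0319]), array([0.05 , 0.046]), np.float64(86.2)), (array([ 0.4603, -0.0571]), array([0.048, 0.046]), np.float64(83.9))]
([[346, 115], [557, 119], [532, 270], [344, 271]], [[0.4081, -0.1189], [0.4267, 0.0987], [0.592, 0.0843], [0.574, -0.1318]], array([ 0.5002, -0.0169]))
(array([ 0.49961641, -0.1530818 ,  0.22419633]), np.float64(85.23134399348575))
TCP [ 0.4996 -0.1531  0.2242] th 85.23 shift mm [  9.8  -7.9 124.2] turn z 0.006
```

View pics/w11.png

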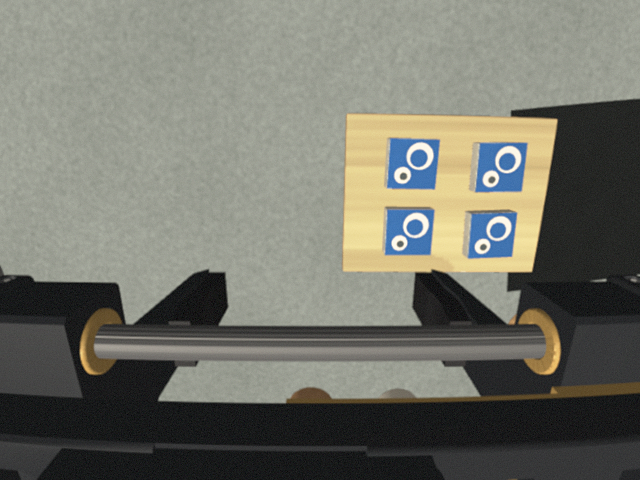

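All four minis lie flat, face up and separate on the board, at (412,164), (500,167), (409,231) and (490,234). Next I'll turn the gripper so both fingertips face the board's near short edge.

>>> jog_arm(
  rows="11 -13 0 0 0 0 0;0 0 0 0 0 0.15 0;0 0 0 0 0 0.15 0;0 0 0 0 0 0.15 0;0 0 0 0 0 0.15 0;0 0 0 0 0 0.15 0;0 0 0 0 0 0.15 0;0 0 0 0 0 0.15 0;0 0 0 0 0 0.15 0;0 0 0 0 0 0.15 0;0 0 0 0 0 0.15 0;0 0 0 0 0 0.073 0;0 0 0 0 0 0 0;0 0 0 0 0 0 0",
)

```text
t: 36.45
eef_pos: [0.4875, -0.1666, 0.2245]
tcp_rot: [-2.313, -2.125, 0.0]
ft_force: [-0.4, 0.3, -0.7]
finger_gap: 0.0883
gripper_force: 0.0
```

```bash
python3 - <<'E'
from meas import *
w=cam('wrist','w12');print(sense()['qpos'].round(2))
print(board(w)); delta([.4876,-.1652,.006],-4.9)
E
```

```text
[-0.57  0.54  1.1   1.95 -0.57  1.01  0.71]
([[410, 0], [400, 168], [239, 166], [232, 0]], [[0.5881, 0.024], [0.5731, -0.1328], [0.4069, -0.1167], [0.4211, 0.038]], array([ 0.4973, -0.0468]))
TCP [ 0.4877 -0.1666  0.2246] th -4.87 shift mm [ 1.300e+00 -2.000e-01  2.186e+02] turn z 0.0
```

>>> jog_arm(
  rows="0 0 45 0 0 0 0;0 0 45 0 0 0 0;0 0 45 0 0 0 0;0 0 40 0 0 0 0;0 0 25 0 0 0 0;0 0 12 0 0 0 0;0 0 6 0 0 0 0;0 0 0 0 0 0 0;0 0 0 0 0 0 0;8 0 0 0 0 0 0;8 0 0 0 0 0 0;6 0 0 0 0 0 0;0 0 0 0 0 0 0;0 0 0 0 0 0 0",
)

```text
t: 37.9
eef_pos: [0.4903, -0.1444, 0.0067]
tcp_rot: [2.315, 2.124, 0.0]
ft_force: [0.1, -0.9, 0.3]
finger_gap: 0.0881
gripper_force: 0.0
```

```bash
python3 - <<'E'
from meas import *
w=cam('wrist','w13');print(sense()['qpos'].round(2),tool()[:2])
E
```

```text
[-0.33  0.84  0.7   2.05 -0.96  0.62  0.95] (array([ 0.49015511, -0.14473241,  0.00672435]), np.float64(-4.971405809054206))
```

View pics/w13.png

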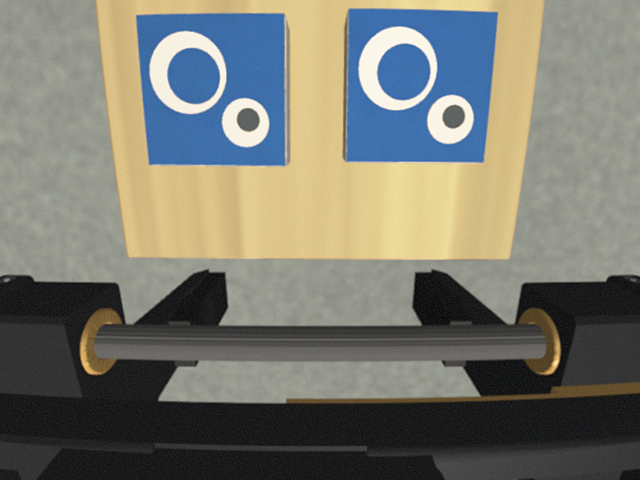

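The board edge, at row 257 and columns 128–510, is square to the fingers and centred. I'll push the first half of the way with a gradual turn.

>>> jog_arm(
  rows="4 0 0 0 0 0 0;4 0 0 0 0 0 0;3 0 0 0 0 0 0;6 0.5 0 0 0 -0.006 0;8 0.5 0 0 0 -0.006 0;10 0.6 0 0 0 -0.006 0;10 0.7 0 0 0 -0.006 0;10 0.7 0 0 0 -0.006 0;10 0.8 0 0 0 -0.006 0;10 0.8 0 0 0 -0.006 0;10 0.9 0 0 0 -0.006 0;10 1 0 0 0 -0.006 0;10 1 0 0 0 -0.006 0;8 1 0 0 0 -0.006 0;5 1 0 0 0 -0.006 0;0 0 0 0 0 0 0;0 0 0 0 0 0 0",
)

```text
t: 39.65
eef_pos: [0.5061, -0.0263, 0.0064]
tcp_rot: [-2.236, -2.204, -0.001]
ft_force: [1.0, 0.1, -0.3]
finger_gap: 0.0878
gripper_force: 0.0
```

```bash
python3 - <<'E'
from meas import *
w=cam('wrist','w14');t=cam('top','t14');print(sense()['qpos'].round(2),tool()[:2])
print(board(w)); print(board(t)); delta([.5184,.0725,.0067],1.9)
E
```

```text
[-0.56  0.83  0.69  2.06 -0.96  0.62  0.79] (array([ 0.50616342, -0.02683163,  0.00646115]), np.float64(-0.8509579660667118))
([[544, 0], [507, 272], [131, 271], [94, 0]], [[0.5901, 0.0927], [0.5879, -0.0147], [0.4223, -0.012], [0.423, 0.095]], array([0.5058, 0.0403]))
([[639, 0], [639, 59], [0, 49], [0, 0]], [[1.2275, -0.7861], [1.0635, -0.7638], [1.0666, 0.8055], [1.2051, 0.8311]], array([1.1407, 0.0217]))
TCP [ 0.5062 -0.0268  0.0065] th -0.85 shift mm [99.5 10.8 -0.1] turn z -0.048
```

View pics/t14.png

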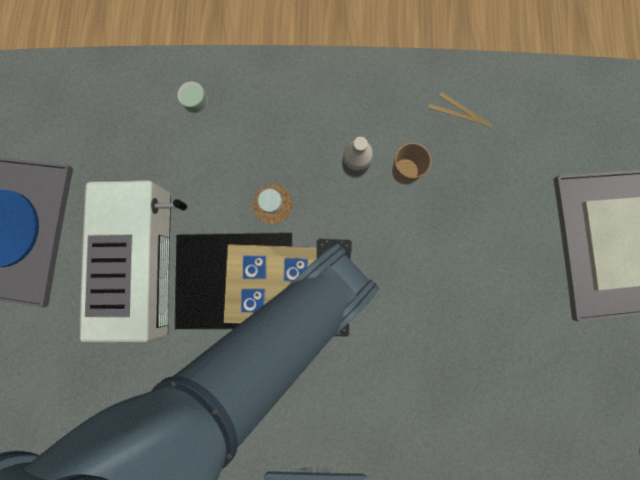

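The loaded board is half way onto the mat, with its left edge at column 226, and the jar is on the coaster at (269,201). Finishing the push.

>>> jog_arm(
  rows="5 1 0 0 0 -0.005 0;8 1 0 0 0 -0.005 0;10 1 0 0 0 -0.005 0;10 1 0 0 0 -0.005 0;10 1 0 0 0 -0.005 0;10 1 0 0 0 -0.005 0;10 1 0 0 0 -0.005 0;10 1 0 0 0 -0.005 0;10 1 0 0 0 -0.004 0;8 1 0 0 0 -0.004 0;5 1 0 0 0 0 0;0 0 0 0 0 0 0;0 0 0 0 0 0 0",
)

```text
t: 41.05
eef_pos: [0.5164, 0.0695, 0.0066]
tcp_rot: [-2.183, -2.258, -0.001]
ft_force: [-0.6, 0.0, -0.7]
finger_gap: 0.0881
gripper_force: 0.0
```

>>> jog_arm(
  rows="-10 0 0 0 0 0 0;-20 0 0 0 0 0 0;-10 0 -20 0 0 0 0;0 0 -40 0 0 0 0;0 0 -45 0 0 0 0;0 0 -45 0 0 0 0;0 0 -45 0 0 0 0;0 0 0 0 0 0 0;0 0 0 0 0 0 0",
)

```text
t: 41.95
eef_pos: [0.518, 0.0284, 0.2022]
tcp_rot: [2.185, 2.257, 0.003]
ft_force: [-0.1, -0.4, -0.7]
finger_gap: 0.0883
gripper_force: 0.0
```

```bash
python3 - <<'E'
from meas import *
w=cam('wrist','w15');print(sense()['qpos'].round(2),tool()[:2])
print(board(w)); 
b=max(blobs(masks(w)['dark'],1000),key=cv2.contourArea)
E
```

```text
[-0.91  0.57  1.05  1.96 -0.6   0.97  0.46] (array([0.51718965, 0.02859255, 0.20109945]), np.float64(1.8732027559757205))
([[414, 0], [404, 158], [232, 157], [223, 0]], [[0.5945, 0.2218], [0.5972, 0.0836], [0.4311, 0.0791], [0.4259, 0.2161]], array([0.5122, 0.1501]))
```

View pics/w15.png

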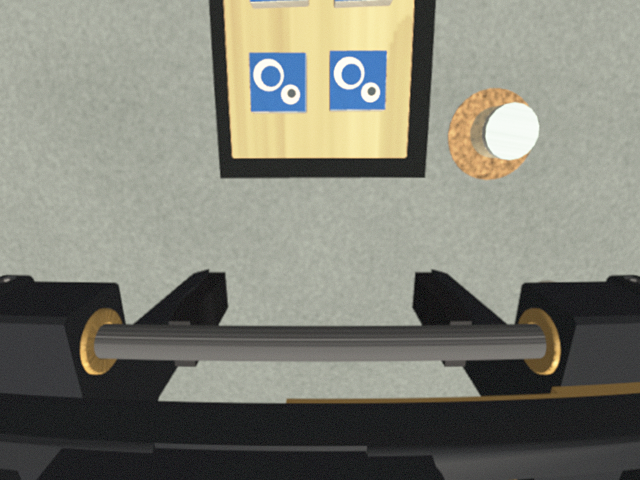

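The board lies inside the mat, with its near edge at row 157 and the mat edge at row 178, and margins on both sides. The jar is upright on the coaster at (510,131). Next I'll go to the knob.

>>> jog_arm(
  rows="27 19 -12 0 0 0 0;27 19 -12 0 0 0 0;27 19 -12 0 0 0 0;27 19 -12 0 0 0 0;27 19 -13 0 0 0 0;27 19 -13 0 0 0 0;28 19 -13 0 0 0 0;28 19 -13 0 0 0 0;0 0 0 0 0 0 0;0 0 0 0 0 0 0;0 0 0 0 0 0 0",
)

```text
t: 43.1
eef_pos: [0.6618, 0.2498, 0.3]
tcp_rot: [-2.186, -2.254, 0.004]
ft_force: [-0.5, -0.2, -0.5]
finger_gap: 0.0879
gripper_force: 0.0
```

```bash
python3 - <<'E'
from meas import *
w=cam('wrist','w16');print(sense()['qpos'].round(2),tool()[:2])
print(proj(w,[[.6617,.2815,.138],[.6617,.2815,.092]])); delta([.6617,.2815,.103],1.9)
E
```

```text
[-0.96  0.78  1.    1.33 -0.65  1.37  0.06] (array([0.66180291, 0.24984201, 0.30038893]), np.float64(1.7504133007883012))
[[322.0455172  182.01254623]
 [321.81023999 176.751523  ]]
TCP [0.6618 0.2498 0.3004] th 1.75 shift mm [ 31.8   1.3 197.4] turn z -0.003
```

View pics/w16.png

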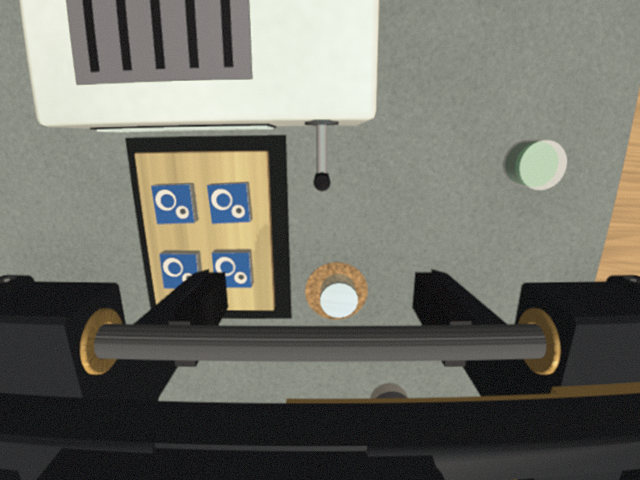

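The board is wholly within the mat, and the knob top at (322,181) matches the prediction. Descending to grip it.

>>> jog_arm(
  rows="16 0 20 0 0 0 0;16 0 20 0 0 -0.003 0;0 1 40 0 0 0 0;0 0 40 0 0 0 0;0 0 35 0 0 0 0;0 0 22 0 0 0 0;0 0 14 0 0 0 0;0 0 6 0 0 0 0;0 0 0 0 0 0 0;0 0 0 0 0 0 0;0 0 0 0 0 0 255;0 0 0 0 0 0 255;0 0 0 0 0 0 255;0 0 0 0 0 0 255;0 0 0 0 0 0 255;0 0 0 0 0 0 255;0 0 0 0 0 0 255;0 0 0 0 0 0 255;0 0 0 0 0 0 255;0 0 0 0 0 0 255",
  force=40,
)

```text
t: 45.15
eef_pos: [0.6621, 0.2837, 0.1046]
tcp_rot: [-2.181, -2.261, 0.001]
ft_force: [-0.9, 0.8, 0.5]
finger_gap: 0.0149
gripper_force: 40.0
```

```bash
python3 - <<'E'
from meas import *
s=sense();print(s['finger_gap'],s['gripper_force'],s['ft_force'],s['qpos'].round(2),tool()[:2])
E
```

```text
0.014901905058876697 40.000327583402395 [-0.94323484  0.7853184   0.51083056] [-0.95  0.98  0.87  1.45 -0.8   1.09  0.11] (array([0.66207709, 0.28366508, 0.10459692]), np.float64(2.0667954011174374))
```

>>> jog_arm(
  rows="-5 0 0 0 0 0 255;-5 0 0 0 0 0 255;-5 0 0 0 0 0 255;-5 0 0 0 0 0 255;-5 0 0 0 0 0 255;-5 0 0 0 0 0 255;-5 0 0 0 0 0 255;-5 0 0 0 0 0 255;-5 0 0 0 0 0 255;0 0 0 0 0 0 255;0 0 0 0 0 0 255",
)

```text
t: 46.25
eef_pos: [0.6637, 0.2396, 0.1046]
tcp_rot: [-2.179, -2.26, -0.001]
ft_force: [-2.6, 5.8, 1.1]
finger_gap: 0.015
gripper_force: 40.0
```

>>> jog_arm(
  rows="-2 0 0 0 0 0 255;-2 0 0 0 0 0 255;-1 0 0 0 0 0 255;-1 0 0 0 0 0 255;0 0 0 0 0 0 255;0 0 0 0 0 0 255",
)

```text
t: 46.85
eef_pos: [0.6639, 0.2341, 0.1046]
tcp_rot: [-2.179, -2.261, -0.002]
ft_force: [-1.7, 5.9, 1.0]
finger_gap: 0.0146
gripper_force: 40.0
```

>>> jog_arm(
  rows="-1 0 0 0 0 0 255;-1 0 0 0 0 0 255;0 0 0 0 0 0 255;0 0 0 0 0 0 255",
)

```text
t: 47.25
eef_pos: [0.6639, 0.2336, 0.1046]
tcp_rot: [-2.177, -2.261, -0.004]
ft_force: [-2.2, 8.8, 0.1]
finger_gap: 0.0149
gripper_force: 40.0
```

```bash
python3 - <<'E'
from meas import *
w=cam('wrist','w17');s=sense();print(s['ft_force'],tool()[0])
E
```

```text
[-0.65113378  8.22940288  0.78649338] [0.66388986 0.2335513  0.1045822 ]
```

The stop is reached: 2 mm more commanded gave only 0.5 mm of travel, and the force rose to 8.8 N. I'll hold for over a second, then release.

>>> jog_arm(
  rows="-1 0 0 0 0 0 255;0 0 0 0 0 0 255;0 0 0 0 0 0 255;0 0 0 0 0 0 255;0 0 0 0 0 0 255;0 0 0 0 0 0 255;0 0 0 0 0 0 255;0 0 0 0 0 0 255;0 0 0 0 0 0 255;0 0 0 0 0 0 255;0 0 0 0 0 0 255;0 0 0 0 0 0 255;0 0 0 0 0 0 255;0 0 0 0 0 0 255;0 0 0 0 0 0 255",
)

```text
t: 48.8
eef_pos: [0.6639, 0.2335, 0.1046]
tcp_rot: [-2.175, -2.261, -0.005]
ft_force: [-1.0, 11.0, -0.2]
finger_gap: 0.0151
gripper_force: 40.0
```

>>> jog_arm(
  rows="0 0 0 0 0 0 0;0 0 0 0 0 0 0;0 0 0 0 0 0 0;0 0 0 0 0 0 0;0 0 0 0 0 0 0;0 0 0 0 0 0 0;0 0 0 0 0 0 0;0 0 0 0 0 0 0;0 0 0 0 0 0 0;0 0 0 0 0 0 0;0 0 0 0 0 0 0;0 0 0 0 0 0 0;0 0 0 0 0 0 0;0 0 0 0 0 0 0;0 0 0 0 0 0 0",
)

```text
t: 50.3
eef_pos: [0.6644, 0.2297, 0.1046]
tcp_rot: [2.181, 2.261, -0.0]
ft_force: [-1.0, 0.1, 0.8]
finger_gap: 0.0878
gripper_force: 0.0
```

```bash
python3 - <<'E'
from meas import *
w=cam('wrist','w18');s=sense();print(s['ft_force'],s['finger_gap']); delta([.6621,.2837,.1046],2.0)
print(proj(w,[[.6617,.2815,.138],[.6634,.2315,.138]]))
E
```

```text
[-0.5997444  -0.49038656 -0.50003724] 0.08809688869280634
TCP [0.6644 0.2297 0.1047] th 2.07 shift mm [54.  -0.3  0.1] turn z 0.001
[[320.52556278 190.83532919]
 [320.0871783  325.24046252]]
```

View pics/w18.png

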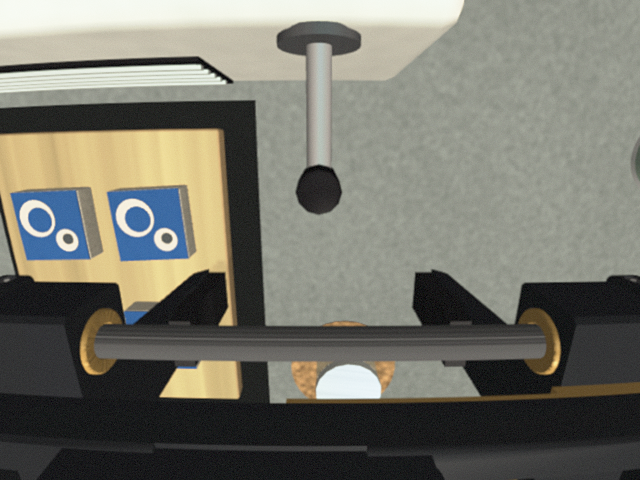

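The knob is home again at (320,189), exactly where predicted. Second pull: re-centre on it with the fingers open, then grip.

>>> jog_arm(
  rows="15 0 0 0 0 0 0;15 0 0 0 0 0 0;14 0 0 0 0 0 0;8 0 0 0 0 0 0;0 0 0 0 0 0 0;0 0 0 0 0 0 0;0 0 0 0 0 0 255;0 0 0 0 0 0 255;0 0 0 0 0 0 255;0 0 0 0 0 0 255;0 0 0 0 0 0 255;0 0 0 0 0 0 255;0 0 0 0 0 0 255;0 0 0 0 0 0 255;0 0 0 0 0 0 255;0 0 0 0 0 0 255",
  force=40,
)

```text
t: 51.95
eef_pos: [0.6621, 0.2817, 0.1046]
tcp_rot: [-2.181, -2.261, 0.001]
ft_force: [-1.1, -0.0, 1.1]
finger_gap: 0.0147
gripper_force: 40.0
```

>>> jog_arm(
  rows="-5 0 0 0 0 0 255;-5 0 0 0 0 0 255;-5 0 0 0 0 0 255;-5 0 0 0 0 0 255;-5 0 0 0 0 0 255;-5 0 0 0 0 0 255;-5 0 0 0 0 0 255;-5 0 0 0 0 0 255;-5 0 0 0 0 0 255;-2 0 0 0 0 0 255;-2 0 0 0 0 0 255;-1 0 0 0 0 0 255;-1 0 0 0 0 0 255;-1 0 0 0 0 0 255;-1 0 0 0 0 0 255;0 0 0 0 0 0 255;0 0 0 0 0 0 255",
)

```text
t: 53.65
eef_pos: [0.664, 0.2316, 0.1046]
tcp_rot: [-2.177, -2.261, -0.004]
ft_force: [-2.0, 7.9, -0.0]
finger_gap: 0.0151
gripper_force: 40.0
```

>>> jog_arm(
  rows="-1 0 0 0 0 0 255;-1 0 0 0 0 0 255;0 0 0 0 0 0 255;0 0 0 0 0 0 255;0 0 0 0 0 0 255;0 0 0 0 0 0 255;0 0 0 0 0 0 255;0 0 0 0 0 0 255;0 0 0 0 0 0 255;0 0 0 0 0 0 255;0 0 0 0 0 0 255;0 0 0 0 0 0 255;0 0 0 0 0 0 255;0 0 0 0 0 0 255;0 0 0 0 0 0 255",
)

```text
t: 55.15
eef_pos: [0.664, 0.2315, 0.1046]
tcp_rot: [-2.174, -2.261, -0.007]
ft_force: [-0.8, 12.1, 0.7]
finger_gap: 0.0147
gripper_force: 40.0
```

>>> jog_arm(
  rows="0 0 0 0 0 0 0;0 0 0 0 0 0 0;0 0 0 0 0 0 0;0 0 0 0 0 0 0;0 0 0 0 0 0 0;0 0 0 0 0 0 0;0 0 0 0 0 0 0;0 0 0 0 0 0 0;0 0 0 0 0 0 0;0 0 0 0 0 0 0;0 0 -30 0 0 0 0;0 0 -40 0 0 0 0;0 0 -45 0 0 0 0;0 0 -45 0 0 0 0;0 0 -40 0 0 0 0;0 0 0 0 0 0 0;0 0 0 0 0 0 0;0 0 0 0 0 0 0",
)

```text
t: 56.95
eef_pos: [0.6637, 0.2269, 0.3032]
tcp_rot: [-2.18, -2.26, 0.003]
ft_force: [0.5, -0.4, -0.7]
finger_gap: 0.088
gripper_force: 0.0
```

```bash
python3 - <<'E'
from meas import *
w=cam('wrist','w19');s=sense();print(s['ft_force'],s['finger_gap'],s['t'])
print(proj(w,[[.6617,.2815,.138],[.6634,.2315,.138]]))
E
```

```text
[ 0.03381439  0.06880382 -0.00512562] 0.0877874986834897 57.0
[[320.91853593 156.17089949]
 [320.72841691 210.82583819]]
```

View pics/w19.png

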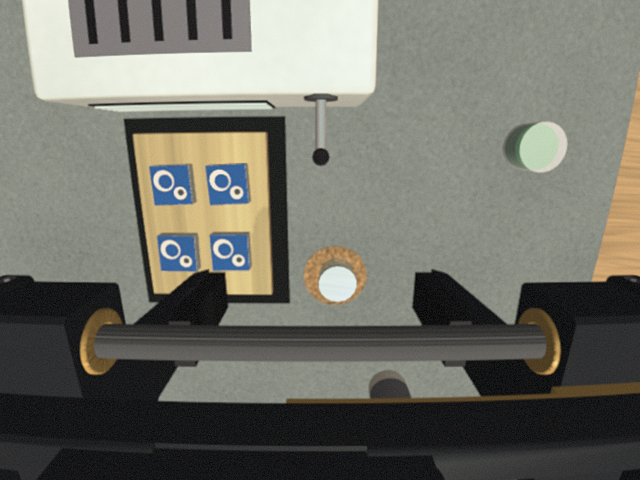

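The knob is home at (320,156), the four minis are on the board within the mat, and the jar is on the coaster. I'll do one numeric margin check before handing in.

```bash
python3 - <<'E'
from meas import *
w=cam('wrist')
B=onplane(w,[[134,133],[267,132]],.015)[:,:2];M=onplane(w,[[126,119],[284,117]],0)[:,:2]
c=np.array([.5145,.1925]);X=np.array([-.033,.9995]);Y=np.array([-.9995,-.033])
for P in (*B,[.5972,.0836],[.4311,.0791]): d=np.array(P)-c;print('board corner in mat frame',(d@X).round(4),(d@Y).round(4),'limits .13 .105')
print(M.round(4))
d=np.abs(np.array([[ (np.array(P)-c)@X,(np.array(P)-c)@Y] for P in (*B,[.5972,.0836],[.4311,.0791])]))
if (d<[.128,.103]).all(): print(finish_job())
E
```

```text
board corner in mat frame 0.1082 0.0847 limits .13 .105
board corner in mat frame 0.108 -0.0835 limits .13 .105
board corner in mat frame -0.1116 -0.0791 limits .13 .105
board corner in mat frame -0.1106 0.0871 limits .13 .105
[[0.409  0.3154]
 [0.6136 0.3225]]
the job is handed in; nothing more can be done
None
```

The job is done and handed in at about 57 s: the jar stands on the coaster, all four minis lie face up on the board, the board is within the mat with at least 17 mm to spare on every side, and the knob was pulled to its stop, held and released twice.

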